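# Dig the squeegee out from the back of a crowded hook

### The job

The squeegee hangs at the back of the crowded hook, behind the skimmer and the brush. Move those two, one at a time, to the spare hook: slide the first all the way back to the stop collar and hang the second in front of it, and with each feel the arm take its weight before you let go, never pressing on the hooks with more than about 10 N. Then lift the squeegee off, lower it blade down into the caddy until it stands on the bottom, and only then let go; leave everything else where it is.

Things in the scene. Friction and masses are not known exactly. Their poses are not given: they have to be found in the camera images.
- full: (All sizes in mm.) Fixed steel hook stand crowded with three tools: base 120 wide, 12 high; upright 46 wide, 307 high; one round springy arm 8 thick (1 mm per 4 N) along its own -x, centre line 285 high. Origin: table height, below the middle of the upright's front face; z up. Tools hang 30 (squeegee), 64, 98 before the upright. A collar 28 across covers the arm's first 22.
- full_tip (a point): Upturned end of the crowded arm, 138 before the upright (the arm is straight and level up to 130). It rises 5 above the arm's line: from hanging, a loop must rise 5 or more, and can rise 28 at most, to pass it.
- spare: Fixed hook stand, empty; same sizes, collar, upturned end, axes and origin as the crowded one, but its arm is clamped in a slot: the arm's centre line lies anywhere from 276 to 294 above the table and no reading tells where. The arm gives 1 mm per 4 N, the rubber collar 1 mm per 1.5 N. A loop touching the collar has its middle 28 before the upright.
- skimmer: Loose steel lint skimmer, about 120 g, a front tool (which is foremost varies): round flat perforated disc 76 across, 6 thick, on a narrow stem, reaching 163 below the origin. Loop like the squeegee's. Origin: middle of the closed loop at its top; x thin direction, along the hook arm and away from the robot, y across, z up. 
- brush: Loose white scrubbing brush, about 120 g, the other front tool: rectangular head 48 wide, 70 long, 16 thick, grey bristles, reaching 163 below the origin. Loop like the squeegee's. Origin: middle of the closed loop at its top; x thin direction, along the hook arm and away from the robot, y across, z up. 
- squeegee: Loose T-shaped window squeegee, about 140 g, rearmost: grey handle, cross blade 90 wide (y), 16 thick (x), reaching 165 below the origin. Origin: middle of the closed loop at its top; x thin direction, along the hook arm and away from the robot, y across, z up. Hanging, the arm's centre line is 14 above the origin.
- squeegee_loop (a point): Middle of the squeegee's loop (its origin). Each loop is a frame 12 thick (x), 36 wide (y), about 50 high, with flat upright sides 8 thick, good to grip from above with a finger either side of the arm; opening 20 wide, from 18 below to 18 above this point.
- squeegee_foot (a point): Middle of the squeegee's blade edge, its lowest point, 165 below its origin.
- caddy: Fixed open-topped narrow grey caddy, 58 (x) by 128 (y) by 95 high, walls 4 thick; on its bottom a soft mat, top 16 above the underside, giving 1 mm per 2 N. Origin: centre of its underside, z up. The squeegee's blade goes in along its y.
- detergent: Bystander: white detergent bottle 80 diameter, 200 high, loose; origin at the centre of its underside. Leave it where it is.
- cleaner: Bystander: clear cleaner bottle 60 diameter, 170 high, loose; origin at the centre of its underside. Leave it where it is.
- saucepan: Bystander: aluminium saucepan 170 diameter, 85 high, loose; origin at the centre of its underside. Leave it where it is.
- cup: Bystander: clear measuring cup 72 diameter, 80 high, standing between the stands beyond the caddy, loose; origin at the centre of its underside. Leave it where it is.
- soap: Bystander: white bar of soap 50 x 80 x 28, loose; origin at the centre of its underside. Leave it where it is.
- peg_box: Bystander: grey open box of pegs 110 x 150 x 55, loose; origin at the centre of its underside. Leave it where it is.
- softener: Bystander: white jar 70 diameter, 130 high, loose; origin at the centre of its underside. Leave it where it is.
There are look-alikes about, which are no part of the job. What is shaped like the caddy but orange is not meant.

How it is judged:
On the way, in this order (a step that is already met when the one before it is completed fails the run):
1. the skimmer or the brush is on the spare hook, slid back to the stop collar (within 6 mm), the arm bearing it (over 0.5 N) while it is still held (((x of skimmer in the frame of spare between -0.118 and -0.02 m and y of skimmer in the frame of spare between -0.013 and 0.013 m and z of skimmer in the frame of spare between 0.258 and 0.286 m and angle between skimmer's own z axis and vertical below 0.25 rad and contact force between skimmer and spare above 0.3 N and x of skimmer in the frame of spare above -0.034 m and contact force between the fingers and skimmer above 1 N and contact force between skimmer and spare above 0.5 N) or (x of brush in the frame of spare between -0.118 and -0.02 m and y of brush in the frame of spare between -0.013 and 0.013 m and z of brush in the frame of spare between 0.258 and 0.286 m and angle between brush's own z axis and vertical below 0.25 rad and contact force between brush and spare above 0.3 N and x of brush in the frame of spare above -0.034 m and contact force between the fingers and brush above 1 N and contact force between brush and spare above 0.5 N))), for 0.2 s.
2. the other one is on the spare hook too, in front of the first, the arm bearing it (over 0.5 N) while it is still held (((x of skimmer in the frame of spare between -0.118 and -0.02 m and y of skimmer in the frame of spare between -0.013 and 0.013 m and z of skimmer in the frame of spare between 0.258 and 0.286 m and angle between each of skimmer, brush's own z axis and vertical below 0.25 rad and contact force between each of skimmer, brush and spare above 0.3 N and x of skimmer in the frame of spare above -0.034 m and x of brush in the frame of spare between -0.118 and -0.02 m and y of brush in the frame of spare between -0.013 and 0.013 m and z of brush in the frame of spare between 0.258 and 0.286 m and contact force between the fingers and brush above 1 N and contact force between brush and spare above 0.5 N) or (x of brush in the frame of spare between -0.118 and -0.02 m and y of brush in the frame of spare between -0.013 and 0.013 m and z of brush in the frame of spare between 0.258 and 0.286 m and angle between each of brush, skimmer's own z axis and vertical below 0.25 rad and contact force between each of brush, skimmer and spare above 0.3 N and x of brush in the frame of spare above -0.034 m and x of skimmer in the frame of spare between -0.118 and -0.02 m and y of skimmer in the frame of spare between -0.013 and 0.013 m and z of skimmer in the frame of spare between 0.258 and 0.286 m and contact force between the fingers and skimmer above 1 N and contact force between skimmer and spare above 0.5 N))), for 0.2 s.
3. the squeegee stands on the caddy's bottom (over 0.5 N), blade down, while it is still held (x of squeegee_foot in the frame of caddy between -0.027 and 0.027 m and y of squeegee_foot in the frame of caddy between -0.06 and 0.06 m and z of squeegee_foot in the frame of caddy below 0.025 m and angle between squeegee's own z axis and vertical below 0.6 rad and contact force between the fingers and squeegee above 1 N and contact force between squeegee and caddy above 0.5 N), for 0.2 s.
At the end, for the whole second after the job is handed in: Skimmer and brush at rest on the spare arm: loop middle 20-118 mm before the upright, 13 mm sideways, 258-286 mm high, tilt under 0.25 rad, one within 6 mm of the collar; squeegee at rest in the caddy, edge inside and under 25 mm above its underside, tilt under 0.6 rad (x of skimmer in the frame of spare between -0.118 and -0.02 m and y of skimmer in the frame of spare between -0.013 and 0.013 m and z of skimmer in the frame of spare between 0.258 and 0.286 m and angle between each of skimmer, brush's own z axis and vertical below 0.25 rad and contact force between each of skimmer, brush and spare above 0.3 N and x of brush in the frame of spare between -0.118 and -0.02 m and y of brush in the frame of spare between -0.013 and 0.013 m and z of brush in the frame of spare between 0.258 and 0.286 m and x of any of skimmer, brush in the frame of spare above -0.034 m and x of squeegee_foot in the frame of caddy between -0.027 and 0.027 m and y of squeegee_foot in the frame of caddy between -0.06 and 0.06 m and z of squeegee_foot in the frame of caddy below 0.025 m and angle between squeegee's own z axis and vertical below 0.6 rad and linear speed of each of skimmer, brush, squeegee below 0.03 m/s and angular speed of each of skimmer, brush, squeegee below 0.4 rad/s); the robot touches nothing.
It fails at once if the spare hook stand is pressed with more than 12 N, or the crowded one with more than 15 N (contact force between anything else and full above 15 N or contact force between anything else and spare above 12 N).
It fails at once if the caddy is pressed with more than 20 N (contact force between anything else and caddy above 20 N).
It fails at once if a bystander is moved by more than 20 mm (distance of any of detergent, cleaner, saucepan, cup, soap, peg_box, softener from where it was at the start of the episode above 0.02 m).
It also fails if it takes over 72 s, if anything falls off the work surface, if the arm or the gripper's body presses on something with over 40 N, if the wrist force passes 120 N, or if a joint passes its speed limit or range.

### The arm

A 6-joint arm with a two-finger parallel gripper is mounted at the origin on the work surface. World frame = base frame: x ahead of the robot, y to its left, z up, the work surface at z = 0. Lengths are in m, angles in rad, forces in N, time in s.
With the tool pointing down it reaches from about 0.275 to 1 m from the base axis. Payload 8.4 kg.
Tool frame: the origin (TCP) lies on the centre line of the jaws, within the pads' length; the fingertips stand 14 mm ahead of it and the grasp point (between the pads) lies 5 mm behind it; z points along the fingers, y is the line along which they close (so a half turn about z gives the same grasp; the last joint's range is limited). The gripper opens to 85 mm and grips with 20 to 120 N. Pads are 22 mm wide; open, the fingers measure 114 mm over their backs; the gripper's body (76 mm by 85 mm) begins 54 mm behind the grasp point. The pads swing forward as they close: fully open they stand 13 mm farther back than shut.
Start: joints at [-1.107, 0.353, 1.633, -0, 1.155, -0.002], TCP at [0.281, -0.558, 0.245] pointing down, gripper open.
Joint ranges: [-2.63, 2.63], [-0.92, 2.1], [0.06, 2.66], [-1.3, 4.44], [0, 2.69], [-3.02, 3.02]. Speed limits (rad/s): [2.22, 2.22, 2.79, 3.14, 3.14, 3.14].

### API

Orientations are given as [roll, pitch, yaw] about the fixed x, y, z axes, in that order (R = Rz(yaw) Ry(pitch) Rx(roll)).
In Python, from station import env, imaging gives the robot as it stands.
- The arm moves only by the tool jog_arm, never from a script. Its argument "moves" is one flat list of numbers, 5 for each row, row after row: the opening, from -1 (shut) to 1 (fully open), then the shift along the world's x, y, z in mm, then the turn about the world's z in degrees. In form: [jaw, x, y, z, roll, jaw, x, y, z, roll, ...]. A call has 1 to 10 rows; each row is the pose to reach, as a shift and turn from the pose commanded when the call began; what a row does not reach only later rows make up. A row lasts 1/10 s, in which the tool goes at most 50 mm and 8.59 degrees, less where a joint would pass 70% of its speed; a pose out of reach is approached as far as the arm can. A call with a gripper value outside its range is refused whole. The fingers move at their own pace and stop on an object; the grip force is fixed at half the most. Time passes only in rows, so rows that repeat a pose let the fingers close. It gives the time, the measured TCP pose, the force, the opening and the grip force at its end, in the units of the state.
- env.state(): the state, without advancing time (a new reading comes with each control period).
- imaging.read_camera(name): name is "side" or "top" or "wrist"; returns a dict with "color" (400x640x3 uint8, red, green, blue), "camera_matrix" (3x3 intrinsics, pixels), "camera_from_world" (4x4, takes a point from world to camera coordinates). Camera axes: x right, y down, z forward; pixel columns grow to the right and rows downward; lengths in m; the calibration is good to about 2 mm. A picture is of the moment at which its call begins. There is no depth.
- env.sign_off(): hands the job in; it is judged then, once.
Trained networks look in a picture, given as the dict that the camera call returned (one of the last four; its "shot" number tells which), for a name from the list of things; names that differ only in an ending like _2 or _b are one class to them, and where a whole thing is asked for, a point or a joint stands for the part that bears it (a point fixed in the world has none). Each returns a list of dicts, best first, with "p" (0 to 1); they miss things now and then, are a little off and sometimes report something else, mostly with a low value. They report only what shows in the picture. A call takes as long as a camera call. They do not tell look-alikes from the thing itself.
- imaging.find_in(picture, thing): "uv" ([column, row] in pixels, amid what is visible of it).
- imaging.outline_of(picture, thing): "region" (400x640 bool, what is visible of it) and "uv" ([column, row] in pixels, amid what is visible of it).
The state is a dict: "time": time; "joint_pos": joint angles; "qd": joint speeds; "joint_torque": joint torques, N m; "ee_pos": TCP position; "ee_rot": TCP orientation; "ft_force": force on the tool from outside, world axes, zero at the start; "torque": the same for the moment, N m; "width": opening from 0.0 (shut) to 1.0 (fully open); "finger_force": force on a finger pad.
Only numpy, scipy, OpenCV 4.12 (cv2) and the standard library are available. Lean on these libraries where they do the work, as an engineer would, in place of code of your own. Each camera call takes 0.05 s, during which the arm holds its last target. There are 200 camera calls.

## Working session

There is one attempt and no reset: what is moved stays moved. The work goes in short steps, Python scripts to look and compute and a tool call to move; the robot and the scene stay as the last step left them, time stands still between calls to the robot, and variables do not carry over. Pictures are saved under pics/ and viewed, at most 10 in all, crops included, and the job is handed in when it is done.

Besides the shell and the picture viewer there is one more tool, called after ">>>" by a JSON object that holds its "op" and its "data". jog_arm: Moves the arm, as the interface text tells. Its arguments: {"type":"object","properties":{"moves":{"type":"array","items":{"type":"number"}}},"required":["moves"]}

```bash
mkdir -p pics; ls; cat > h.py <<'E'
from station import env, imaging
import numpy as np, cv2
def shot(c,save=None):
    p=imaging.read_camera(c)
    if save: cv2.imwrite('pics/'+save,p['color'][:,:,::-1])
    return p
def ray(p,uv):
    K=np.array(p['camera_matrix']);T=np.array(p['camera_from_world']);R=T[:3,:3];t=T[:3,3]
    o=-R.T@t; d=R.T@np.linalg.solve(K,[uv[0],uv[1],1.]); return o,d/np.linalg.norm(d)
def atz(p,uv,z):
    o,d=ray(p,uv); return o+d*(z-o[2])/d[2]
def tri(*pu):
    A=np.zeros((3,3));b=np.zeros(3)
    for p,uv in pu:
        o,d=ray(p,uv);M=np.eye(3)-np.outer(d,d);A+=M;b+=M@o
    x=np.linalg.solve(A,b)
    return x
def proj(p,X):
    T=np.array(p['camera_from_world']);c=T[:3,:3]@np.asarray(X)+T[:3,3];q=np.array(p['camera_matrix'])@c;return q[:2]/q[2]
E
python3 - <<'E'
from h import *
np.set_printoptions(precision=3,suppress=True)
for c in ['side','top']:
    p=shot(c,c+'0.png')
    T=np.array(p['camera_from_world']);print(c,-T[:3,:3].T@T[:3,3],T[2,:3],p['camera_matrix'][0])
    for n in ['full','full_tip','spare','skimmer','brush','squeegee','squeegee_loop','caddy','cup','detergent','cleaner','saucepan','softener']:
        print(n,[(np.round(d['uv']),round(d['p'],2)) for d in imaging.find_in(p,n)[:3]])
print(env.state())
E
```

```text
pics
side [-0.043  0.904  0.798] [ 0.483 -0.732 -0.481] [377.969   0.    319.342]
full [(array([242., 262.]), 0.71)]
full_tip [(array([246., 264.]), 0.68), (array([257., 219.]), 0.45)]
spare [(array([318., 202.]), 0.85)]
skimmer [(array([260., 231.]), 0.95)]
brush [(array([255., 221.]), 0.94), (array([207., 283.]), 0.7)]
squeegee [(array([294., 232.]), 0.37)]
squeegee_loop [(array([244., 216.]), 0.63)]
caddy [(array([370., 222.]), 0.98), (array([327., 241.]), 0.95)]
cup [(array([296., 232.]), 0.93)]
detergent [(array([277., 208.]), 0.88)]
cleaner [(array([207., 280.]), 0.82)]
saucepan [(array([403., 196.]), 0.96), (array([247., 214.]), 0.41), (array([246., 262.]), 0.4)]
softener [(array([352., 184.]), 0.93)]
top [0.387 0.006 1.33 ] [ 0.158 -0.015 -0.987] [396.692   0.    324.876]
full [(array([257., 167.]), 0.69)]
full_tip [(array([259., 169.]), 0.69)]
spare []
skimmer [(array([238., 187.]), 0.74)]
brush [(array([245., 177.]), 0.78)]
squeegee [(array([249., 164.]), 0.62)]
squeegee_loop [(array([248., 164.]), 0.75), (array([262., 174.]), 0.21)]
caddy [(array([380., 244.]), 0.92), (array([316., 222.]), 0.73)]
cup [(array([316., 186.]), 0.94)]
detergent [(array([326., 144.]), 0.61), (array([247., 167.]), 0.61), (array([240., 186.]), 0.26)]
cleaner [(array([201., 173.]), 0.64)]
saucepan [(array([453., 254.]), 0.84)]
softener [(array([438., 183.]), 0.71)]
{'time': 1.4, 'joint_pos': array([-1.107,  0.353,  1.633,  0.   ,  1.155, -0.002]), 'qd': array([-0.001, -0.002, -0.003, -0.001, -0.   ,  0.   ]), 'joint_torque': array([  0.002, -60.516, -34.244,   0.   ,   0.001,  -0.   ]), 'ee_pos': array([ 0.281, -0.558,  0.245]), 'ee_rot': array([-3.142, -0.   ,  0.466]), 'ft_force': array([ 0.078, -0.317,  0.685]), 'torque': array([-0.048, -0.029, -0.019]), 'finger_force': 0.0, 'width': 1.0030801472798183}
```

View pictures.

```bash
python3 - <<'E'
import cv2
a=cv2.imread('pics/side0.png')[150:330,170:440];b=cv2.imread('pics/top0.png')[110:290,180:480]
cv2.imwrite('pics/side0c.png',cv2.resize(a,None,fx=2.9,fy=2.9,interpolation=2));cv2.imwrite('pics/top0c.png',cv2.resize(b,None,fx=2.6,fy=2.6,interpolation=2))
E
```

```text
(no output)
```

View pics/side0c.png

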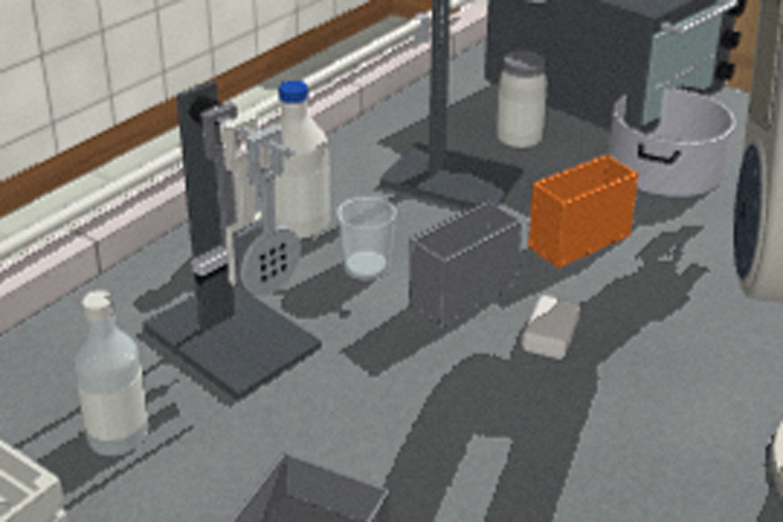

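View pics/top0c.png

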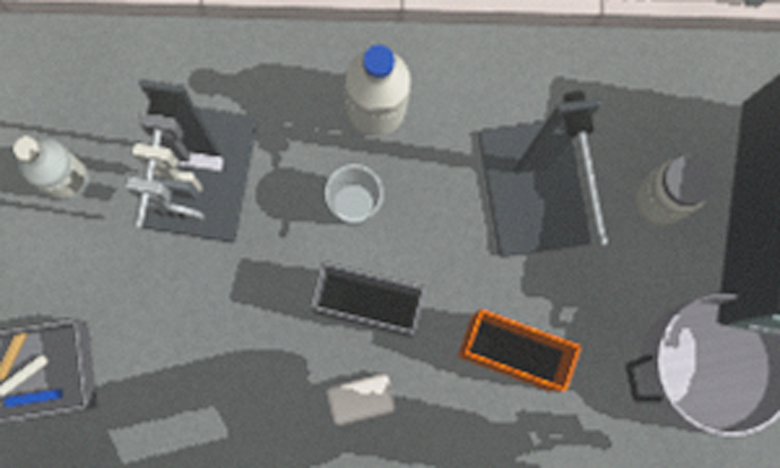

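```bash
python3 - <<'E'
from h import *
np.set_printoptions(precision=3,suppress=True)
p=shot('top')
f=lambda x,y:(180+x/2.6,110+y/2.6)
for n,xy,z in [('F tip',(140,222),.29),('F up L',(143,83),.307),('F up R',(185,93),.307),('F arm base',(158,125),.289),('brush',(158,151),.302),('skim',(152,187),.302),
 ('S upL',(560,97),.307),('S upR',(600,106),.307),('S tip',(604,240),.29),('S base',(582,130),.289),
 ('Fbase c',(232,240),.012),('Fbase c2',(255,120),.012),('Sb1',(497,255),.012),('Sb2',(480,130),.012),('Sb3',(590,240),.012)]:
    print(n,atz(p,f(*xy),z))
for n,cs in [('cad',[(323,265),(421,288),(413,334),(313,309)]),('orange',[(480,310),(580,345),(568,390),(462,355)])]:
    c=np.array([atz(p,f(*q),.095) for q in cs]);print(n,c.mean(0),c[:,:2].tolist())
for n,z in [('cup',.05),('softener',.08),('detergent',.12),('cleaner',.1)]:
    for d in imaging.find_in(p,n)[:1]: print(n,atz(p,d['uv'],z))
w=shot('wrist','w0.png');T=np.array(w['camera_from_world']);print(-T[:3,:3].T@T[:3,3],T[:3,:3],w['camera_matrix'])
E
```

```text
F tip [0.56  0.232 0.29 ]
F up L [0.702 0.233 0.307]
F up R [0.692 0.19  0.307]
F arm base [0.663 0.219 0.289]
brush [0.632 0.215 0.302]
skim [0.594 0.219 0.302]
S upL [ 0.698 -0.195  0.307]
S upR [ 0.689 -0.236  0.307]
S tip [ 0.552 -0.242  0.29 ]
S base [ 0.668 -0.221  0.289]
Fbase c [0.586 0.173 0.012]
Fbase c2 [0.746 0.149 0.012]
Sb1 [ 0.574 -0.17   0.012]
Sb2 [ 0.74  -0.147  0.012]
Sb3 [ 0.596 -0.291  0.012]
cad [ 0.505 -0.003  0.095] [[0.5452280433827249, 0.05151049838574453], [0.5199093770011728, -0.06704825682635465], [0.46452487472980775, -0.05817898003835113], [0.4919083669312574, 0.062004830525596674]]
orange [ 0.448 -0.189  0.095] [[0.4949010835023389, -0.13825637584994946], [0.4555031866967754, -0.2582281427051921], [0.4019826814263599, -0.24329453550698046], [0.4407674989485687, -0.1169555036392054]]
cup [0.646 0.017 0.05 ]
softener [ 0.659 -0.38   0.08 ]
detergent [ 0.754 -0.009  0.12 ]
cleaner [0.665 0.383 0.1  ]
[ 0.351 -0.522  0.373] [[ 0.449 -0.893 -0.001]
 [-0.849 -0.427  0.311]
 [-0.278 -0.139 -0.95 ]] [[283.419   0.    314.802]
 [  0.    283.419 204.87 ]
 [  0.      0.      1.   ]]
```

View pics/w0.png

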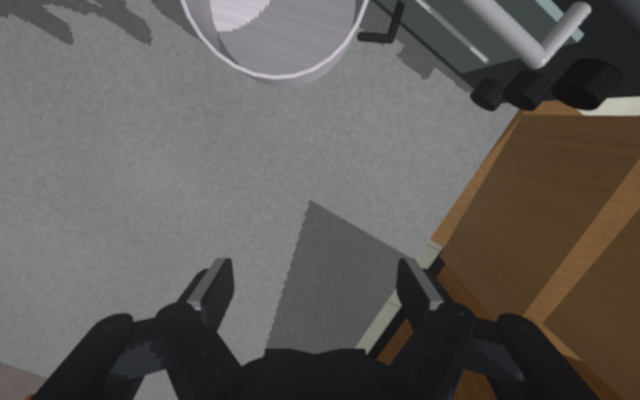

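>>> {"op": "jog_arm", "data": {"moves": [1,0,0,49,-8,1,10,10,98,-16,1,30,30,135,-17.5,1,60,60,165,-17.5,1,90,95,175,-17.5,1,125,130,175,-17.5,1,160,165,175,-17.5,1,190,205,175,-17.5,1,220,240,175,-17.5,1,245,280,175,-17.5]}}

```text
time: 2.7
ee_pos: [0.5269, -0.2769, 0.4202]
ee_rot: [3.141, -0.0, 0.16]
ft_force: [0.5, -0.3, 0.4]
width: 1.001
finger_force: 0.0
```

>>> {"op": "jog_arm", "data": {"moves": [1,24,48,0,0,1,24,48,0,0,1,24,48,0,0]}}

```text
time: 3.0
ee_pos: [0.5501, -0.2293, 0.4202]
ee_rot: [3.141, 0.0, 0.163]
ft_force: [-0.2, -0.2, -0.7]
width: 1.0
finger_force: 0.0
```

```bash
python3 - <<'E'
from h import *
w=shot('wrist','w1.png');np.set_printoptions(precision=3,suppress=True)
np.savez('w1.npz',camera_matrix=w['camera_matrix'],camera_from_world=w['camera_from_world'])
for n in ['spare','softener']:print(n,imaging.find_in(w,n)[:2])
T=np.array(w['camera_from_world']);print(-T[:3,:3].T@T[:3,3])
E
```

```text
spare [{'uv': [323.0, 79.7], 'p': 0.56}]
softener [{'uv': [423.2, 112.8], 'p': 0.91}]
[ 0.628 -0.215  0.548]
```

View pics/w1.png

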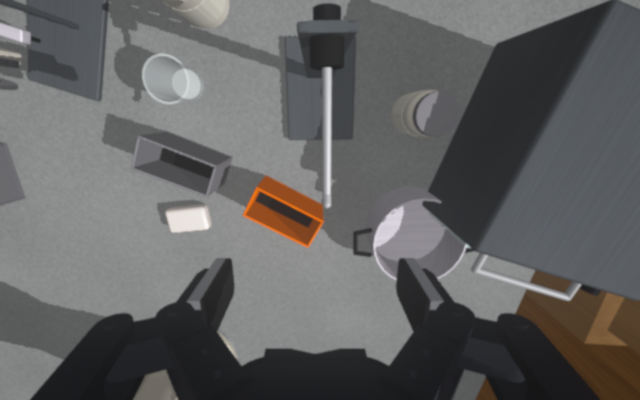

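```bash
python3 - <<'E'
from h import *
np.set_printoptions(precision=4,suppress=True)
w=np.load('w1.npz')
for n,uv,z in [('a',(327,100),.287),('b',(327,190),.287),('tip',(327,207),.290),('upL',(299,34),.307),('upR',(356,34),.307),('collar end',(327,67),.285)]:
    print(n,atz(w,uv,z), atz(w,uv,z-.01))
c=np.array([atz(w,q,.095) for q in [(139,134),(231,157),(214,193),(135,168)]]);print(c,c.mean(0))
print(atz(w,(423,113),.08),atz(w,(427,110),.13))
E
```

```text
a [ 0.6392 -0.2241  0.287 ] [ 0.6397 -0.2244  0.277 ]
b [ 0.5599 -0.2382  0.287 ] [ 0.5573 -0.2391  0.277 ]
tip [ 0.5441 -0.2409  0.29  ] [ 0.5408 -0.2419  0.28  ]
upL [ 0.6805 -0.1946  0.307 ] [ 0.6827 -0.1937  0.297 ]
upR [ 0.6875 -0.2367  0.307 ] [ 0.6899 -0.2375  0.297 ]
collar end [ 0.665  -0.2196  0.285 ] [ 0.6664 -0.2197  0.275 ]
[[ 0.5513  0.0493  0.095 ]
 [ 0.5388 -0.0944  0.095 ]
 [ 0.4746 -0.0709  0.095 ]
 [ 0.4959  0.0572  0.095 ]] [ 0.5152 -0.0147  0.095 ]
[ 0.6539 -0.3832  0.08  ] [ 0.6559 -0.3697  0.13  ]
```

>>> {"op": "jog_arm", "data": {"moves": [1,2,50,0,-8,1,4,100,0,-16,1,6,149,0,-18,1,8,198,0,-18,1,10,247,0,-18,1,12,296,0,-18,1,14,345,0,-18,1,16,394,0,-18,1,20,443,0,-18,1,20,455,0,-18]}}

```text
time: 4.15
ee_pos: [0.5701, 0.2272, 0.4199]
ee_rot: [-3.14, 0.0, -0.153]
ft_force: [0.3, -0.3, 0.6]
width: 1.004
finger_force: 0.0
```

```bash
python3 - <<'E'
from h import *
w=shot('wrist','w2.png');np.set_printoptions(precision=3,suppress=True)
np.savez('w2.npz',camera_matrix=w['camera_matrix'],camera_from_world=w['camera_from_world'])
print(env.state()['ee_pos'])
for n in ['full_tip','skimmer','brush','squeegee','squeegee_loop']:print(n,imaging.find_in(w,n)[:2])
E
```

```text
[0.57  0.227 0.42 ]
full_tip [{'uv': [312.0, 77.4], 'p': 0.81}]
skimmer [{'uv': [311.3, 166.1], 'p': 0.94}]
brush [{'uv': [311.2, 130.4], 'p': 0.57}]
squeegee [{'uv': [312.6, 96.5], 'p': 0.8}]
squeegee_loop [{'uv': [312.0, 97.0], 'p': 0.9}, {'uv': [439.3, 96.1], 'p': 0.67}]
```

View pics/w2.png

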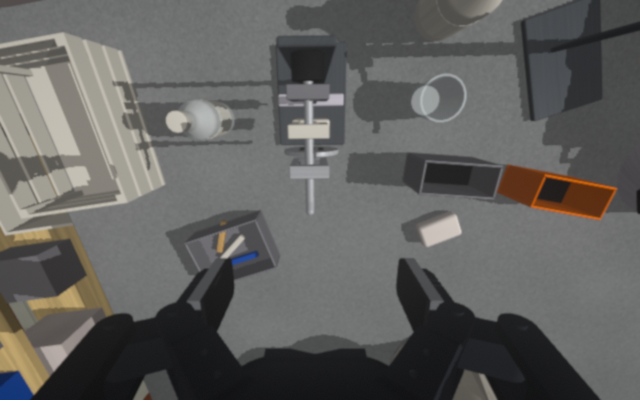

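```bash
python3 - <<'E'
from h import *
np.set_printoptions(precision=4,suppress=True)
w=np.load('w2.npz')
for n,uv,z in [('sq',(308,91),.296),('br',(309,129),.296),('sk',(310,172),.296),('arm',(310.5,200),.287),('tip',(311,213),.290),('arm1',(309.5,110),.287)]:
    print(n,atz(w,uv,z))
E
```

```text
sq [0.665  0.2194 0.296 ]
br [0.6349 0.2234 0.296 ]
sk [0.5978 0.2284 0.296 ]
arm [0.5689 0.2327 0.287 ]
tip [0.5567 0.2341 0.29  ]
arm1 [0.6502 0.2207 0.287 ]
```

>>> {"op": "jog_arm", "data": {"moves": [1,15,1,-30,0,1,28,1.5,-60,0,1,28,1.5,-100,0,1,28,1.5,-130,0,1,28,1.5,-142,0,0.5,28,1.5,-142,0,-1,28,1.5,-142,0,-1,28,1.5,-142,0,-1,28,1.5,-142,0,-1,28,1.5,-142,0]}}

```text
time: 5.45
ee_pos: [0.5986, 0.2265, 0.28]
ee_rot: [-3.14, -0.003, -0.154]
ft_force: [1.9, 1.1, 3.7]
width: 0.408
finger_force: 62.5
```

>>> {"op": "jog_arm", "data": {"moves": [-1,0,0,5,0,-1,0,0,14,0,-1,0,0,15,0,-1,0,0,15,0]}}

```text
time: 5.85
ee_pos: [0.5977, 0.2261, 0.2936]
ee_rot: [-3.141, -0.0, -0.154]
ft_force: [0.4, 0.1, -1.1]
width: 0.403
finger_force: 62.0
```

>>> {"op": "jog_arm", "data": {"moves": [-1,-15,2.2,0,0,-1,-30,4.5,0,0,-1,-50,7.5,0,0,-1,-70,10.5,0,0,-1,-80,11,30,0,-1,-85,5,70,0,-1,-85,-30,90,0,-1,-85,-75,90,0,-1,-85,-120,90,0,-1,-85,-165,90,0]}}

```text
time: 6.85
ee_pos: [0.511, 0.0601, 0.3833]
ee_rot: [-3.141, 0.0, -0.153]
ft_force: [-0.0, -0.7, -2.1]
width: 0.41
finger_force: 62.0
```

```bash
python3 - <<'E'
from h import *
w=shot('wrist','w3.png');s=env.state();print(s['ee_pos'],s['ee_rot'],s['ft_force'])
for n in ['skimmer','brush','squeegee']:print(n,imaging.find_in(w,n)[:2])
E
```

```text
[0.51081149 0.05428462 0.38318956] [ 3.13708181e+00 -2.62901746e-04 -1.54614063e-01] [ 0.61211481 -4.95044006 -1.91323477]
skimmer [{'uv': [316.0, 252.1], 'p': 0.9}]
brush [{'uv': [111.4, 94.5], 'p': 0.95}, {'uv': [332.8, 69.3], 'p': 0.63}]
squeegee [{'uv': [102.5, 50.9], 'p': 0.91}, {'uv': [328.8, 69.9], 'p': 0.6}]
```

View pics/w3.png

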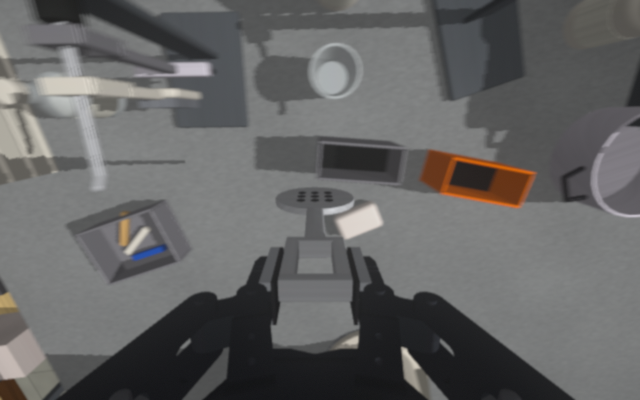

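>>> {"op": "jog_arm", "data": {"moves": [-1,0,-45,0,6,-1,0,-90,0,12,-1,0,-135,0,18.7,-1,0,-180,0,18.7,-1,0,-225,0,18.7,-1,0,-270,-30,18.7,-1,0,-300,-50,18.7,-1,0,-302,-70,18.7,-1,0,-302,-70,18.7,-1,0,-302,-70,18.7]}}

```text
time: 8.05
ee_pos: [0.513, -0.2394, 0.3134]
ee_rot: [-3.141, 0.0, 0.174]
ft_force: [-0.1, 0.0, -0.8]
width: 0.411
finger_force: 62.1
```

>>> {"op": "jog_arm", "data": {"moves": [-1,0,-6.5,-18,0,-1,0,-6.5,-18,0,-1,0,-6.5,-18,0]}}

```text
time: 8.35
ee_pos: [0.5132, -0.2464, 0.2965]
ee_rot: [3.141, -0.001, 0.174]
ft_force: [-1.1, 0.1, -1.9]
width: 0.41
finger_force: 62.1
```

```bash
python3 - <<'E'
from h import *
w=shot('wrist','w4.png');s=env.state();print(s['ee_pos'],s['ee_rot'],s['ft_force'])
np.savez('w4.npz',camera_matrix=w['camera_matrix'],camera_from_world=w['camera_from_world'])
R=s['ee_rot'];u=np.array([np.cos(R[2]),np.sin(R[2]),0]);v=np.array([-u[1],u[0],0])
for z in(.276,.285,.294):
  print(z,[proj(w,np.array([*s['ee_pos'][:2],z])+u*d).round(1) for d in (.035,.08,.12)])
cv2.imwrite('pics/w4c.png',cv2.resize(w['color'][:,:,::-1][:330,180:460],None,fx=1.8,fy=1.8,interpolation=2))
E
```

```text
[ 0.51334627 -0.24663427  0.29663747] [ 3.14101177e+00 -1.21140883e-03  1.73596193e-01] [ 0.37839479 -0.70360484 -1.39695054]
0.276 [array([317.5, 196.5]), array([317.8, 109.5]), array([318.1,  16.3])]
0.285 [array([317.7, 201.4]), array([318. , 109.3]), array([318.3,   9.4])]
0.294 [array([317.8, 207. ]), array([318.2, 109.1]), array([318.6,   1.5])]
```

View pics/w4c.png

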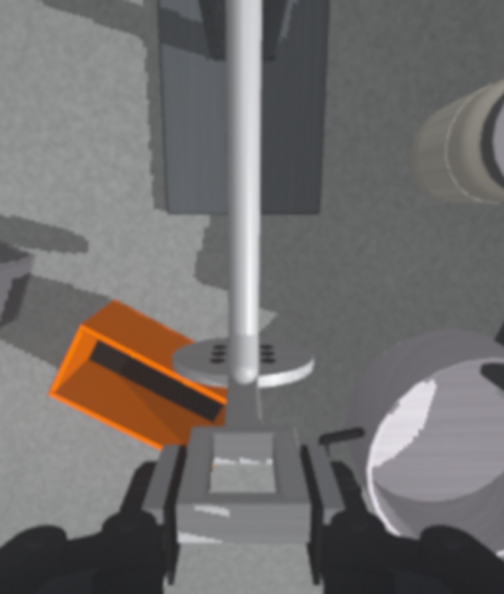

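>>> {"op": "jog_arm", "data": {"moves": [-1,12,2,-0.5,0,-1,24,4.2,-0.5,0,-1,36,6.3,-0.5,0,-1,49,8.6,-0.5,0,-1,49,8.6,-0.5,0]}}

```text
time: 8.9
ee_pos: [0.5637, -0.2384, 0.2945]
ee_rot: [-3.142, -0.001, 0.174]
ft_force: [0.0, -0.2, -1.6]
width: 0.41
finger_force: 62.2
```

>>> {"op": "jog_arm", "data": {"moves": [-1,20,3.5,0,0,-1,40,7,0,0,-1,60,10.5,0,0,-1,79,13.8,0,0,-1,79,13.8,0,0,-1,79,13.8,0,0]}}

```text
time: 9.5
ee_pos: [0.6404, -0.2249, 0.2942]
ee_rot: [-3.141, 0.001, 0.173]
ft_force: [0.5, 0.3, -1.7]
width: 0.41
finger_force: 62.2
```

>>> {"op": "jog_arm", "data": {"moves": [-1,6,1,0,0,-1,8,1.4,0,0,-1,8,1.4,0,0]}}

```text
time: 9.8
ee_pos: [0.6487, -0.2237, 0.2949]
ee_rot: [3.141, -0.0, 0.172]
ft_force: [-0.6, 0.1, -1.8]
width: 0.407
finger_force: 62.2
```

>>> {"op": "jog_arm", "data": {"moves": [-1,3,0.5,0,0,-1,4,0.7,0,0,-1,4,0.7,0,0]}}

```text
time: 10.1
ee_pos: [0.6528, -0.2229, 0.2948]
ee_rot: [3.142, -0.0, 0.173]
ft_force: [0.2, 0.2, -1.3]
width: 0.41
finger_force: 62.2
```

>>> {"op": "jog_arm", "data": {"moves": [-1,1,0.2,0,0,-1,2,0.4,0,0,-1,2,0.4,0,0]}}

```text
time: 10.4
ee_pos: [0.6548, -0.2225, 0.2948]
ee_rot: [-3.142, -0.0, 0.173]
ft_force: [1.0, -0.2, -1.3]
width: 0.411
finger_force: 62.2
```

>>> {"op": "jog_arm", "data": {"moves": [-1,1,0.2,0,0,-1,2,0.4,0,0,-1,2,0.4,0,0]}}

```text
time: 10.7
ee_pos: [0.6568, -0.222, 0.2948]
ee_rot: [-3.142, -0.0, 0.173]
ft_force: [-0.0, -0.1, -1.5]
width: 0.409
finger_force: 62.2
```

>>> {"op": "jog_arm", "data": {"moves": [-1,1,0.2,0,0,-1,2,0.4,0,0,-1,2,0.4,0,0]}}

```text
time: 11.0
ee_pos: [0.6589, -0.2217, 0.2948]
ee_rot: [3.142, -0.0, 0.173]
ft_force: [-0.8, -0.6, -1.9]
width: 0.409
finger_force: 62.2
```

>>> {"op": "jog_arm", "data": {"moves": [-1,1,0.2,0,0,-1,2,0.4,0,0,-1,2,0.4,0,0]}}

```text
time: 11.3
ee_pos: [0.6605, -0.2213, 0.2947]
ee_rot: [-3.142, 0.001, 0.173]
ft_force: [-0.3, -0.1, -0.9]
width: 0.405
finger_force: 62.2
```

>>> {"op": "jog_arm", "data": {"moves": [-1,1,0.2,0,0,-1,2,0.4,0,0,-1,2,0.4,0,0,-1,2,0.4,0,0]}}

```text
time: 11.7
ee_pos: [0.6624, -0.221, 0.2947]
ee_rot: [-3.142, 0.001, 0.173]
ft_force: [-3.8, -2.0, -1.1]
width: 0.409
finger_force: 62.2
```

>>> {"op": "jog_arm", "data": {"moves": [-1,-2.5,-0.4,0,0,-1,-2.5,-0.4,-3,0,-1,-2.5,-0.4,-5,0,-1,-2.5,-0.4,-5,0]}}

```text
time: 12.1
ee_pos: [0.6603, -0.2212, 0.2894]
ee_rot: [-3.141, -0.0, 0.173]
ft_force: [-1.7, 0.2, -1.2]
width: 0.404
finger_force: 62.2
```

>>> {"op": "jog_arm", "data": {"moves": [-1,0,0,-1,0,-1,0,0,-2,0,-1,0,0,-2,0]}}

```text
time: 12.4
ee_pos: [0.6603, -0.2213, 0.2878]
ee_rot: [-3.142, -0.0, 0.173]
ft_force: [-1.0, -0.2, 0.9]
width: 0.404
finger_force: 62.2
```

>>> {"op": "jog_arm", "data": {"moves": [-1,0,0,-1,0,-1,0,0,-1.5,0,-1,0,0,-1.5,0]}}

```text
time: 12.7
ee_pos: [0.6604, -0.2213, 0.2867]
ee_rot: [3.141, -0.001, 0.173]
ft_force: [-1.9, 0.4, 3.3]
width: 0.409
finger_force: 62.6
```

>>> {"op": "jog_arm", "data": {"moves": [-1,0,0,0.4,0,-1,0,0,0.4,0,-1,0,0,0.4,0,-1,0,0,0.4,0]}}

```text
time: 13.1
ee_pos: [0.6603, -0.2213, 0.2868]
ee_rot: [3.141, -0.0, 0.173]
ft_force: [-1.5, -0.1, 3.2]
width: 0.408
finger_force: 62.6
```

>>> {"op": "jog_arm", "data": {"moves": [-0.5,0,0,0.4,0,0.2,0,0,0.4,0,1,0,0,0.4,0,1,0,0,0.4,0,1,0,0,10,0,1,0,0,40,0,1,-10,0,80,0,1,-40,20,110,0]}}

```text
time: 13.9
ee_pos: [0.6215, -0.2027, 0.3988]
ee_rot: [3.14, -0.002, 0.172]
ft_force: [0.5, -0.1, 0.8]
width: 1.007
finger_force: 0.0
```

```bash
python3 - <<'E'
from h import *
w=shot('wrist','w5.png');s=env.state();print(s['time'],s['ee_pos'],s['ee_rot'],s['ft_force'],s['width'])
np.savez('w5.npz',camera_matrix=w['camera_matrix'],camera_from_world=w['camera_from_world'])
E
```

```text
13.95 [ 0.61822267 -0.19965677  0.40513717] [ 3.13940152 -0.00581604  0.17230101] [0.62489131 0.09071192 4.81653648] 1.001415836808847
```

View pics/w5.png

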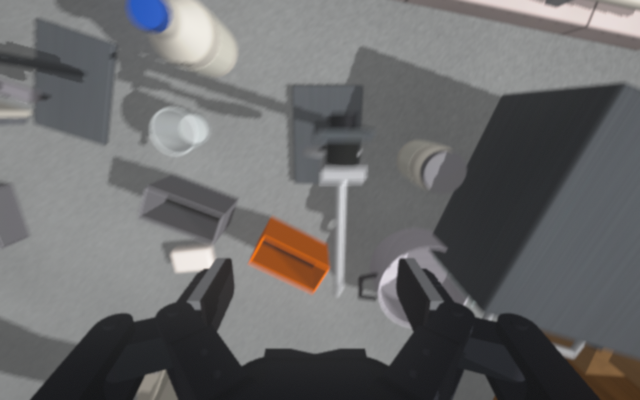

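>>> {"op": "jog_arm", "data": {"moves": [1,0,30,15,-4,1,0,75,20,-10,1,2,120,20,-18,1,4,165,20,-18.3,1,6,212,20,-18.3,1,8,259,20,-18.3,1,10,306,20,-18.3,1,12,353,20,-18.3,1,14,400,20,-18.3,1,15,422,20,-18.3]}}

```text
time: 14.95
ee_pos: [0.6348, 0.2246, 0.417]
ee_rot: [-3.14, -0.0, -0.144]
ft_force: [0.1, -0.9, 0.4]
width: 0.993
finger_force: 0.0
```

>>> {"op": "jog_arm", "data": {"moves": [1,0,0,-20,0,1,0,0,-40,0,1,0,0,-40,0]}}

```text
time: 15.25
ee_pos: [0.634, 0.2207, 0.3742]
ee_rot: [3.14, 0.004, -0.146]
ft_force: [-0.2, -0.3, 1.2]
width: 1.001
finger_force: 0.0
```

```bash
python3 - <<'E'
from h import *
w=shot('wrist','w6.png');s=env.state();print(s['time'],s['ee_pos'],s['ee_rot'])
np.savez('w6.npz',camera_matrix=w['camera_matrix'],camera_from_world=w['camera_from_world'])
for n in ['full_tip','brush','squeegee_loop','squeegee']:
  for d in imaging.find_in(w,n)[:2]: print(n,d['uv'],d['p'],atz(w,d['uv'],.29))
E
```

```text
15.3 [0.63466475 0.22066444 0.37595091] [ 3.14057902e+00  2.00378399e-03 -1.46574515e-01]
full_tip [312.3, 125.5] 0.85 [0.70266741 0.21319417 0.29      ]
brush [311.6, 213.3] 0.72 [0.63618599 0.2237311  0.29      ]
squeegee_loop [311.5, 171.0] 0.58 [0.66990339 0.21872233 0.29      ]
squeegee [314.2, 174.9] 0.78 [0.66663081 0.21713917 0.29      ]
```

View pics/w6.png

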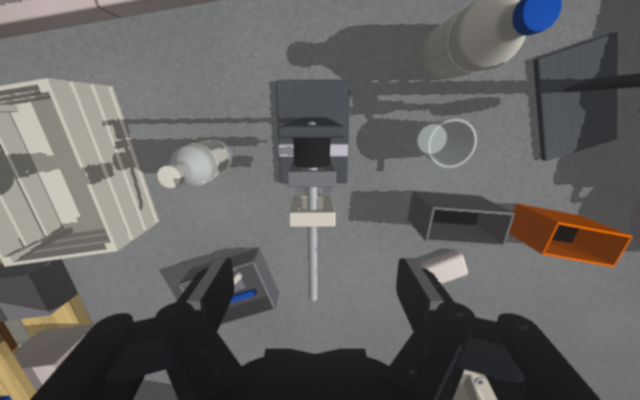

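>>> {"op": "jog_arm", "data": {"moves": [1,-1,1.5,-30,0,1,-1.5,1.5,-60,0,1,-1.5,1.5,-85,0,1,-1.5,1.5,-98,0,1,-1.5,1.5,-98,0,0.3,-1.5,1.5,-98,0,-1,-1.5,1.5,-98,0,-1,-1.5,1.5,-98,0,-1,-1.5,1.5,-98,0,-1,-1.5,1.5,-98,0]}}

```text
time: 16.5
ee_pos: [0.6341, 0.2223, 0.2796]
ee_rot: [-3.141, -0.001, -0.147]
ft_force: [0.4, -0.7, 3.7]
width: 0.41
finger_force: 62.4
```

>>> {"op": "jog_arm", "data": {"moves": [-1,0,0,5,0,-1,0,0,14,0,-1,0,0,14,0]}}

```text
time: 16.8
ee_pos: [0.6342, 0.2224, 0.2943]
ee_rot: [-3.141, -0.002, -0.147]
ft_force: [0.6, 0.6, -0.8]
width: 0.409
finger_force: 62.3
```

>>> {"op": "jog_arm", "data": {"moves": [-1,-20,3,0,0,-1,-45,6.6,0,0,-1,-70,10.3,0,0,-1,-95,14,0,0,-1,-110,16,0,0,-1,-118,14,35,0,-1,-120,0,70,0,-1,-120,-40,90,0,-1,-120,-85,90,0,-1,-120,-130,90,0]}}

```text
time: 17.8
ee_pos: [0.514, 0.091, 0.3838]
ee_rot: [-3.141, -0.002, -0.146]
ft_force: [-0.3, -0.5, -1.9]
width: 0.409
finger_force: 62.2
```

>>> {"op": "jog_arm", "data": {"moves": [-1,0,-47,0,6,-1,0,-94,0,12,-1,0,-141,0,18.5,-1,0,-188,0,18.5,-1,0,-235,0,18.5,-1,0,-280,0,18.5,-1,0,-315,-30,18.5,-1,0,-335,-60,18.5,-1,0,-337,-60,18.5,-1,0,-337,-60,18.5]}}

```text
time: 18.8
ee_pos: [0.5136, -0.2451, 0.3226]
ee_rot: [-3.141, 0.001, 0.175]
ft_force: [1.2, 0.8, 0.2]
width: 0.413
finger_force: 62.2
```

>>> {"op": "jog_arm", "data": {"moves": [-1,0,-1.5,-20,0,-1,0,-1.5,-21,0,-1,0,-1.5,-21,0]}}

```text
time: 19.1
ee_pos: [0.5142, -0.2455, 0.3029]
ee_rot: [3.141, -0.001, 0.177]
ft_force: [0.8, 0.6, -1.8]
width: 0.404
finger_force: 62.1
```

```bash
python3 - <<'E'
from h import *
w=shot('wrist','w7.png');s=env.state();print(s['ee_pos'],s['ee_rot'],s['ft_force'])
# arm centre column & loop opening by gradient along rows
g=cv2.cvtColor(w['color'],6).astype(int)
for r in (100,130,160,180,200,205,250,258,265,270):
    print(r,g[r,275:356:2].tolist())
E
```

```text
[ 0.51440059 -0.24570464  0.3032284 ] [ 3.14074332e+00 -1.42253186e-03  1.77114482e-01] [-0.01755147 -0.11820176 -0.70823447]
100 [97, 100, 101, 101, 101, 101, 101, 100, 99, 100, 101, 99, 98, 99, 98, 96, 97, 105, 122, 147, 171, 196, 216, 225, 216, 192, 91, 71, 72, 72, 72, 72, 71, 72, 72, 71, 72, 71, 71, 71, 70]
130 [150, 148, 147, 149, 148, 146, 147, 146, 143, 137, 107, 103, 101, 101, 103, 101, 100, 104, 122, 148, 173, 196, 224, 232, 215, 163, 105, 102, 103, 100, 99, 99, 100, 103, 101, 100, 98, 99, 102, 103, 100]
160 [144, 144, 148, 148, 146, 149, 148, 148, 146, 145, 147, 143, 139, 129, 128, 110, 108, 105, 123, 149, 174, 197, 232, 236, 214, 150, 103, 101, 101, 103, 103, 105, 102, 100, 99, 99, 102, 103, 100, 99, 100]
180 [143, 147, 144, 143, 144, 145, 143, 144, 144, 149, 149, 144, 142, 143, 145, 142, 136, 109, 123, 149, 175, 198, 234, 234, 209, 161, 135, 123, 102, 101, 102, 101, 102, 101, 100, 99, 99, 100, 101, 101, 102]
200 [71, 71, 71, 72, 71, 72, 80, 114, 123, 124, 124, 124, 124, 124, 124, 124, 122, 111, 120, 135, 157, 176, 191, 200, 195, 148, 129, 129, 129, 129, 130, 130, 134, 132
[... 347 characters left out ...]
, 157, 158, 158, 158, 158, 158, 133, 115, 121, 122, 121, 121, 121, 116, 71, 45, 71, 97, 98]
258 [94, 57, 42, 55, 110, 120, 120, 121, 121, 120, 116, 119, 178, 185, 186, 184, 185, 184, 177, 175, 158, 149, 167, 177, 171, 167, 164, 168, 147, 109, 119, 121, 122, 121, 121, 121, 105, 51, 45, 68, 97]
265 [63, 43, 46, 103, 120, 121, 121, 121, 121, 120, 111, 149, 148, 145, 144, 146, 148, 148, 148, 148, 146, 146, 147, 145, 146, 150, 149, 148, 144, 111, 114, 121, 122, 121, 122, 121, 121, 91, 46, 45, 74]
270 [45, 42, 74, 118, 121, 121, 120, 121, 121, 118, 110, 141, 148, 147, 147, 149, 147, 149, 148, 150, 149, 146, 144, 146, 144, 143, 148, 150, 149, 118, 111, 120, 122, 122, 122, 122, 122, 116, 65, 44, 48]
```

>>> {"op": "jog_arm", "data": {"moves": [-1,15,2,0,0,-1,35,5.3,0,0,-1,55,8.8,0,0,-1,75,12.3,0,0,-1,95,15.6,0,0,-1,110,18,0,0,-1,110,18,0,0,-1,110,18,0,0]}}

```text
time: 19.95
ee_pos: [0.6242, -0.2279, 0.3019]
ee_rot: [3.141, -0.0, 0.177]
ft_force: [-0.2, 0.7, -1.0]
width: 0.412
finger_force: 62.2
```

>>> {"op": "jog_arm", "data": {"moves": [-1,0,0,-6,0,-1,0,0,-11,0,-1,0,0,-13,0,-1,0,0,-13,0]}}

```text
time: 20.35
ee_pos: [0.6232, -0.2284, 0.2882]
ee_rot: [-3.141, 0.001, 0.176]
ft_force: [0.3, -0.2, -1.3]
width: 0.407
finger_force: 62.2
```

>>> {"op": "jog_arm", "data": {"moves": [-1,0,0,-0.6,0,-1,0,0,-1.2,0,-1,0,0,-1.2,0]}}

```text
time: 20.65
ee_pos: [0.6237, -0.2283, 0.2875]
ee_rot: [-3.142, -0.0, 0.176]
ft_force: [0.2, -0.0, -0.9]
width: 0.408
finger_force: 62.2
```

>>> {"op": "jog_arm", "data": {"moves": [-1,0,0,-0.5,0,-1,0,0,-0.7,0,-1,0,0,-0.7,0]}}

```text
time: 20.95
ee_pos: [0.6237, -0.2283, 0.2868]
ee_rot: [3.142, -0.0, 0.176]
ft_force: [-0.1, -0.6, -1.6]
width: 0.408
finger_force: 62.2
```

>>> {"op": "jog_arm", "data": {"moves": [-1,0,0,-0.7,0,-1,0,0,-1.2,0,-1,0,0,-1.2,0]}}

```text
time: 21.25
ee_pos: [0.6238, -0.2284, 0.2857]
ee_rot: [3.141, -0.0, 0.176]
ft_force: [0.1, 0.3, 0.2]
width: 0.406
finger_force: 62.2
```

>>> {"op": "jog_arm", "data": {"moves": [-1,0,0,-0.5,0,-1,0,0,-0.8,0,-1,0,0,-0.8,0]}}

```text
time: 21.55
ee_pos: [0.6238, -0.2284, 0.285]
ee_rot: [3.141, -0.0, 0.176]
ft_force: [-0.3, 0.8, 2.7]
width: 0.407
finger_force: 62.3
```

>>> {"op": "jog_arm", "data": {"moves": [-1,0,0,0,0,-1,0,0,0,0,-1,0,0,0,0,-1,0,0,0,0]}}

```text
time: 21.95
ee_pos: [0.6238, -0.2284, 0.2849]
ee_rot: [3.141, -0.0, 0.176]
ft_force: [-0.1, 0.2, 1.8]
width: 0.412
finger_force: 62.3
```

>>> {"op": "jog_arm", "data": {"moves": [-0.5,0,0,0,0,0.2,0,0,0,0,1,0,0,0,0,1,0,0,0,0,1,0,0,0,0,1,0,0,20,0,1,0,0,60,0,1,0,0,100,0,1,0,15,125,0,1,0,50,130,0]}}

```text
time: 22.95
ee_pos: [0.6247, -0.1801, 0.4187]
ee_rot: [3.138, -0.005, 0.173]
ft_force: [0.7, 0.6, 0.7]
width: 0.999
finger_force: 0.0
```

```bash
python3 - <<'E'
from h import *
w=shot('wrist','w8.png');s=env.state();print(s['time'],s['ee_pos'],s['ee_rot'])
for n in ['skimmer','brush','spare']:
  for d in imaging.find_in(w,n)[:2]: print(n,d['uv'],d['p'],atz(w,d['uv'],.29))
E
```

```text
23.0 [ 0.62455763 -0.17391185  0.41814411] [-3.14055267 -0.0048934   0.17619596]
skimmer [351.8, 171.5] 0.9 [ 0.65765576 -0.20788426  0.29      ]
skimmer [205.7, 41.6] 0.62 [ 0.74074909 -0.06987977  0.29      ]
brush [355.9, 201.7] 0.76 [ 0.62992799 -0.21787429  0.29      ]
spare [346.1, 137.7] 0.72 [ 0.68642174 -0.1964893   0.29      ]
```

>>> {"op": "jog_arm", "data": {"moves": [1,4,45,5,-5,1,8,90,5,-12,1,12,135,5,-18.5,1,18,182,5,-18.5,1,24,229,5,-18.5,1,30,276,5,-18.5,1,36,323,5,-18.5,1,40,365,0,-18.5,1,42,390,-15,-18.5,1,42,396,-20,-18.5]}}

```text
time: 24.15
ee_pos: [0.6654, 0.2196, 0.3917]
ee_rot: [3.14, 0.003, -0.145]
ft_force: [0.4, -0.1, 0.2]
width: 1.0
finger_force: 0.0
```

>>> {"op": "jog_arm", "data": {"moves": [1,0,0,-20,0,1,0,0,-20,0,1,0,0,-20,0]}}

```text
time: 24.45
ee_pos: [0.6658, 0.2163, 0.3745]
ee_rot: [3.141, 0.001, -0.148]
ft_force: [0.7, -0.1, 0.1]
width: 0.999
finger_force: 0.0
```

```bash
python3 - <<'E'
from h import *
w=shot('wrist','w9.png');s=env.state();print(s['time'],s['ee_pos'],s['ee_rot'])
for n in ['squeegee_loop','squeegee']:
  for d in imaging.find_in(w,n)[:2]: print(n,d['uv'],d['p'],atz(w,d['uv'],.29))
cv2.imwrite('pics/w9c.png',cv2.resize(w['color'][:,:,::-1][80:320,180:460],None,fx=2,fy=2,interpolation=2))
E
```

```text
24.5 [0.6661126  0.21651882 0.3753819 ] [ 3.14141418e+00 -3.03985495e-04 -1.47967323e-01]
squeegee_loop [317.6, 214.5] 0.87 [0.66637632 0.21482059 0.29      ]
squeegee [313.4, 215.8] 0.65 [0.66577777 0.21829883 0.29      ]
```

View pics/w9c.png

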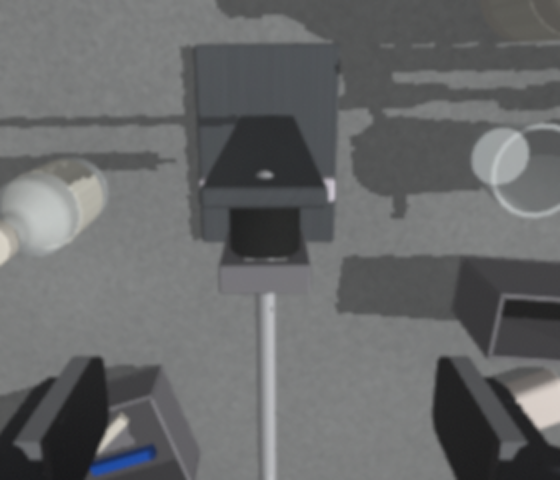

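>>> {"op": "jog_arm", "data": {"moves": [1,-1,0.5,-30,0,1,-1.5,0.5,-60,0,1,-1.5,0.5,-85,0,1,-1.5,0.5,-97,0,1,-1.5,0.5,-97,0,0.3,-1.5,0.5,-97,0,-1,-1.5,0.5,-97,0,-1,-1.5,0.5,-97,0,-1,-1.5,0.5,-97,0,-1,-1.5,0.5,-97,0]}}

```text
time: 25.6
ee_pos: [0.6647, 0.2183, 0.2787]
ee_rot: [-3.141, -0.002, -0.147]
ft_force: [0.6, 0.3, 2.1]
width: 0.405
finger_force: 62.0
```

>>> {"op": "jog_arm", "data": {"moves": [-1,0,0,5,0,-1,0,0,14,0,-1,0,0,14,0]}}

```text
time: 25.9
ee_pos: [0.6647, 0.2184, 0.2934]
ee_rot: [-3.141, -0.002, -0.147]
ft_force: [0.6, 0.1, -1.7]
width: 0.41
finger_force: 62.0
```

>>> {"op": "jog_arm", "data": {"moves": [-1,-20,3,0,0,-1,-45,6.6,0,0,-1,-70,10.3,0,0,-1,-95,14,0,0,-1,-120,17.8,0,0,-1,-143,21,0,0,-1,-147,21,20,0,-1,-150,10,60,0,-1,-150,-20,80,0,-1,-150,-20,80,0]}}

```text
time: 26.9
ee_pos: [0.5153, 0.1965, 0.3755]
ee_rot: [-3.14, -0.005, -0.148]
ft_force: [0.1, 0.0, -1.3]
width: 0.407
finger_force: 61.9
```

```bash
python3 - <<'E'
from h import *
np.set_printoptions(precision=4,suppress=True)
s=env.state();print(s['time'],s['ee_pos'],s['ee_rot'],s['ft_force'])
for c in ('top','wrist'):
  w=shot(c,'x_%s.png'%c)
  for d in imaging.outline_of(w,'caddy'):
    r=d['region'].astype(np.uint8);m=w['color'][r>0].mean(0)
    # support rim: project outline points to rim plane, hull
    cs,_=cv2.findContours(r,0,2);k=max(cs,key=cv2.contourArea)[:,0]
    P=np.float32([atz(w,q,.095)[:2] for q in k.astype(float)])
    print(c,d['p'],d['uv'],m,cv2.minAreaRect(P),r.sum())
  for x,y,yaw in((.505,-.003,-.22),):
    C,S=np.cos(yaw),np.sin(yaw)
    print('rim proj',[proj(w,[x+C*a-S*b,y+S*a+C*b,.095]).round(1).tolist() for a,b in((-.029,-.064),(.029,-.064),(.029,.064),(-.029,.064))])
  cv2.imwrite('pics/xc_%s.png'%c,w['color'][:,:,::-1])
a=cv2.imread('pics/x_top.png')[190:260,280:370];cv2.imwrite('pics/xtc.png',cv2.resize(a,None,fx=8,fy=8,interpolation=2))
E
```

```text
26.9 [0.5153 0.1965 0.3755] [-3.1401 -0.0053 -0.1479] [ 0.1231  0.0453 -1.2657]
top 0.83 [380.3, 244.7] [89.5731 59.4097 39.7848] ((0.45013198256492615, -0.1821337640285492), (0.13486719131469727, 0.06470394134521484), 70.43073272705078) 869
top 0.7 [321.8, 221.2] [65.0036 65.7509 65.7208] ((0.5063335299491882, -0.0012766942381858826), (0.13001395761966705, 0.06521982699632645), 77.10685729980469) 831
top 0.34 [255.4, 169.7] [82.4361 85.815  86.677 ] ((0.675774872303009, 0.22075507044792175), (0.1516980081796646, 0.1883525252342224), 83.99354553222656) 1768
rim proj [[339.1, 239.0], [343.4, 221.0], [303.7, 211.3], [299.2, 229.2]]
wrist 0.82 [448.7, 150.5] [61.2504 60.6213 61.9317] ((0.5120893716812134, 0.010805644094944), (0.15564315021038055, 0.059970349073410034), 77.05584716796875) 4497
wrist 0.72 [566.6, 169.5] [102.7208  55.4179  25.1282] ((0.4596790075302124, -0.15654781460762024), (0.19242645800113678, 0.06091894954442978), 70.06049346923828) 5154
rim proj [[495.2, 178.3], [506.4, 137.7], [415.5, 130.9], [408.2, 172.1]]
```

>>> {"op": "jog_arm", "data": {"moves": [-1,-3,-40,0,-4.4,-1,-6,-80,0,-4.4,-1,-9,-120,0,-4.4,-1,-9,-160,0,-4.4,-1,-9,-190,0,-4.4,-1,-9,-198.5,0,-4.4,-1,-9,-198.5,-20,-4.4,-1,-9,-198.5,-60,-4.4,-1,-9,-198.5,-65,-4.4,-1,-9,-198.5,-65,-4.4]}}

```text
time: 28.1
ee_pos: [0.5045, 0.0004, 0.3057]
ee_rot: [3.141, 0.004, -0.223]
ft_force: [0.6, 0.1, -1.0]
width: 0.409
finger_force: 61.9
```

```bash
python3 - <<'E'
from h import *
np.set_printoptions(precision=4,suppress=True)
s=env.state();print(s['time'],s['ee_pos'],s['ee_rot'],s['ft_force'])
w=shot('wrist','y.png')
x,y,yaw=.506,-.002,-.225;C,S=np.cos(yaw),np.sin(yaw)
im=w['color'][:,:,::-1].copy()
print('rim',[proj(w,[x+C*a-S*b,y+S*a+C*b,.095]).round(1).tolist() for a,b in((-.029,-.064),(.029,-.064),(.029,.064),(-.029,.064))])
p=s['ee_pos']
print('blade exp',[proj(w,[p[0]+C*a-S*b,p[1]+S*a+C*b,p[2]-.1736]).round(1).tolist() for a,b in((.008,-.045),(.008,.045))])
cv2.imwrite('pics/yc.png',cv2.resize(im[100:340,180:460],None,fx=2,fy=2,interpolation=2))
E
```

```text
28.1 [0.5045 0.0004 0.3057] [ 3.1411  0.0035 -0.2229] [ 0.5912  0.1288 -0.9915]
rim [[368.1, 200.3], [371.1, 153.6], [263.3, 153.4], [265.8, 200.1]]
blade exp [[356.9, 179.7], [274.1, 179.5]]
```

```bash
python3 - <<'E'
from h import *
np.set_printoptions(precision=4,suppress=True)
w=shot('wrist','y2.png')
for n in('squeegee','caddy'):
  for d in imaging.outline_of(w,n)[:3]:
    r=d['region'];ys,xs=np.where(r);print(n,round(d['p'],2),w['color'][r].mean(0).round(),xs.min(),xs.max(),ys.min(),ys.max())
    if n=='squeegee':
      for y in range(ys.min(),ys.max(),6): c=np.where(r[y])[0]; print(y,c.min() if len(c) else 0,c.max() if len(c) else 0,end=' | ')
E
```

```text
squeegee 0.69 [97. 96. 99.] 270 359 184 301
184 276 356 | 190 270 359 | 196 271 357 | 202 305 323 | 208 305 323 | 214 306 323 | 220 306 324 | 226 305 325 | 232 304 325 | 238 287 343 | 244 284 344 | 250 283 346 | 256 282 347 | 262 281 348 | 268 279 349 | 274 278 350 | 280 277 351 | 286 277 352 | 292 278 352 | 298 278 351 | caddy 0.86 [67. 66. 68.] 265 370 145 199
caddy 0.66 [115.  62.  27.] 399 529 151 215
caddy 0.34 [76. 79. 82.] 0 191 7 147
```

>>> {"op": "jog_arm", "data": {"moves": [-1,3,-1.5,-20,0,-1,3,-1.5,-45,0,-1,3,-1.5,-70,0,-1,3,-1.5,-88,0,-1,3,-1.5,-100,0,-1,3,-1.5,-108,0,-1,3,-1.5,-110,0,-1,3,-1.5,-110,0]}}

```text
time: 29.1
ee_pos: [0.5086, -0.0018, 0.1973]
ee_rot: [-3.141, -0.001, -0.224]
ft_force: [0.7, -0.4, -1.9]
width: 0.413
finger_force: 62.0
```

>>> {"op": "jog_arm", "data": {"moves": [-1,0,0,-2,0,-1,0,0,-4,0,-1,0,0,-4,0]}}

```text
time: 29.4
ee_pos: [0.5082, -0.0018, 0.1929]
ee_rot: [-3.142, -0.0, -0.224]
ft_force: [-0.3, 0.0, -0.5]
width: 0.409
finger_force: 62.0
```

>>> {"op": "jog_arm", "data": {"moves": [-1,0,0,-1.5,0,-1,0,0,-3,0,-1,0,0,-3,0]}}

```text
time: 29.7
ee_pos: [0.5081, -0.0018, 0.1896]
ee_rot: [3.142, 0.0, -0.224]
ft_force: [0.4, -0.5, -0.6]
width: 0.407
finger_force: 62.0
```

>>> {"op": "jog_arm", "data": {"moves": [-1,0,0,-1,0,-1,0,0,-1.5,0,-1,0,0,-1.5,0]}}

```text
time: 30.0
ee_pos: [0.5083, -0.0018, 0.1883]
ee_rot: [-3.142, -0.0, -0.224]
ft_force: [0.1, -0.9, 0.2]
width: 0.407
finger_force: 62.0
```

>>> {"op": "jog_arm", "data": {"moves": [-1,0,0,-0.7,0,-1,0,0,-1.5,0,-1,0,0,-1.5,0,-1,0,0,-1.5,0,-1,0,0,-1.5,0]}}

```text
time: 30.5
ee_pos: [0.5083, -0.0018, 0.1869]
ee_rot: [-3.142, -0.0, -0.224]
ft_force: [-1.5, 0.5, 2.1]
width: 0.41
finger_force: 62.2
```

>>> {"op": "jog_arm", "data": {"moves": [-1,0,0,0,0,-1,0,0,0,0,-1,0,0,0,0,-0.4,0,0,0,0,0.2,0,0,0,0,1,0,0,0,0,1,0,0,0,0,1,0,0,0,0,1,0,0,20,0,1,0,0,50,0]}}

```text
time: 31.5
ee_pos: [0.5069, -0.0018, 0.2358]
ee_rot: [3.141, 0.004, -0.224]
ft_force: [-0.0, -0.5, -0.2]
width: 1.001
finger_force: 0.0
```

>>> {"op": "jog_arm", "data": {"moves": [1,0,0,40,0,1,0,0,80,0,1,0,0,120,0,1,-20,0,150,0,1,-60,0,150,0,1,-100,0,150,0,1,-100,0,150,0,1,-100,0,150,0]}}

```text
time: 32.3
ee_pos: [0.4079, -0.0018, 0.3873]
ee_rot: [-3.141, -0.002, -0.224]
ft_force: [0.3, 0.1, 0.3]
width: 0.998
finger_force: 0.0
```

```bash
python3 - <<'E'
from h import *
np.set_printoptions(precision=3,suppress=True)
s=env.state();print(s['time'],s['ee_pos'],s['ft_force'])
for c in('wrist','side','top'):
  w=shot(c,'z_%s.png'%c)
  for n in('squeegee','squeegee_loop','skimmer','brush'):
    print(c,n,[(np.round(d['uv']),round(d['p'],2)) for d in imaging.find_in(w,n)[:2]])
  print('exp squeegee loop',proj(w,[.508,-.002,.179]).round(),'sk',proj(w,[.66,-.221,.279]).round(),'br',proj(w,[.624,-.228,.277]).round())
E
```

```text
32.3 [ 0.408 -0.002  0.387] [0.348 0.074 0.251]
wrist squeegee [(array([299., 100.]), 0.85)]
wrist squeegee_loop [(array([300.,  97.]), 0.78)]
wrist skimmer [(array([298.,  99.]), 0.22), (array([267.,  13.]), 0.22)]
wrist brush []
exp squeegee loop [296.  94.] sk [ 600. -296.] br [ 604. -208.]
side squeegee [(array([328., 212.]), 0.71)]
side squeegee_loop [(array([333., 212.]), 0.82)]
side skimmer [(array([328., 166.]), 0.57), (array([319., 200.]), 0.24)]
side brush [(array([340., 172.]), 0.75)]
exp squeegee loop [331. 207.] sk [329. 148.] br [338. 150.]
top squeegee [(array([317., 219.]), 0.5)]
top squeegee_loop [(array([319., 218.]), 0.58), (array([324., 144.]), 0.19)]
top skimmer [(array([397., 170.]), 0.68)]
top brush [(array([398., 183.]), 0.49)]
exp squeegee loop [321. 221.] sk [403. 164.] br [406. 177.]
```

```bash
python3 -c "
from station import env
print(env.sign_off())"
```

```text
the job is handed in; nothing more can be done
None
```

The job is handed in at about 32 s, with no verdict returned: the skimmer is back at the spare hook's collar with the brush in front of it, and the squeegee stands in the grey caddy. The arm took about 4–5 N from each hung tool before I let go, and the final camera check put all three where expected.

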